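# Funnel the silver beads into the tray and show them level over the viewing pad

### The arm

A 7-joint arm with a two-finger parallel gripper is mounted at the origin on the work surface. World frame = base frame: x ahead of the robot, y to its left, z up, the work surface at z = 0. Lengths are in m, angles in rad, forces in N, time in s.
With the tool pointing down it reaches from about 0.4 to 0.85 m from the base axis. Payload 10.4 kg.
Tool frame: the origin (TCP) lies on the centre line of the jaws, within the pads' length; the fingertips stand 14 mm ahead of it and the grasp point (between the pads) lies 5 mm behind it (manip.tip_reach is the distance from the TCP to the fingertips, in m); z points along the fingers, y is the line along which they close (so a half turn about z gives the same grasp; the last joint's range is limited). The gripper opens to 85 mm and grips with 20 to 120 N. Pads are 22 mm wide; open, the fingers measure 114 mm over their backs; the gripper's body (76 mm by 85 mm) begins 54 mm behind the grasp point. The pads swing forward as they close: fully open they stand 13 mm farther back than shut.
Start: joints at [-1.176, 0.332, -0.065, 1.46, 0.022, 1.35, -0.088], TCP at [0.254, 0.571, 0.224] pointing down, gripper open.
Joint ranges: [-2.6, 2.6], [-0.5, 2.12], [-1.47, 1.34], [0.16, 2.42], [-1.27, 4.41], [0.06, 2.06], [-2.6, 2.6]. Speed limits (rad/s): [2.22, 2.22, 2.79, 2.79, 3.14, 3.14, 3.14].

### API

Orientations are given as a unit quaternion [x, y, z, w].
In Python, from workcell import manip gives the robot as it stands.
- The arm moves only by the shell command python3 -m pendant 'ROWS' [FORCE]. ROWS is JSON, a list of rows, each a list of 7 numbers: the shift along the tool's x, y, z in units of 50 mm (1.0 is 50 mm), then the turn, a rotation vector about the tool's x, y, z in units of 8 degrees (1.0 is 8 degrees), then the opening, from -1 (shut) to 1 (fully open), so that 0 is half open. In form: [[dx, dy, dz, ax, ay, az, jaw], ...]. A call has exactly 10 rows; each row is the pose to reach, as a shift and turn from the pose commanded when the call began, along the tool's axes at that moment; what a row does not reach only later rows make up. A row lasts 1/8 s, in which the tool goes at most 62.5 mm and 10.7 degrees, less where a joint would pass 70% of its speed; a pose out of reach is approached as far as the arm can. A call with a gripper value outside its range is refused whole. The fingers move at their own pace and stop on an object; FORCE is the grip in N (left out, the last holds). Time passes only in rows, so rows that repeat a pose let the fingers close, or fill a call up. It gives the time, the measured TCP pose, the force, the opening and the grip force at its end, in the units of the state.
- manip.get_obs(): the state, without advancing time (a new reading comes with each control period).
- manip.camera(name): name is "scene" or "top"; returns (picture, depth): 480x640x3 uint8, red, green, blue; 480x640 float32, m along the optical axis (not along the pixel's ray), 0 where there is no reading.
- manip.get_calibration(name): a dict with "fx", "fy", "cx", "cy" (pixels), "xyz" and "orientation" of the camera in the world. Camera axes: x right, y up, looking along -z (the intrinsics and any distortion apply to the point x, -y, -z); pixel columns grow to the right and rows downward; lengths in m; the calibration is good to about 2 mm. A picture is of the moment at which its call begins. get_calibration takes no time and is no camera call.
- manip.hand_in(): hands the job in; it is judged then, once.
Trained networks look in the newest picture that a camera, given by its name, has taken for a name from the list of things; names that differ only in an ending like _2 or _b are one class to them, and where a whole thing is asked for, a point or a joint stands for the part that bears it (a point fixed in the world has none). Each returns a list of dicts, best first, with "p" (0 to 1); they miss things now and then, are a little off and sometimes report something else, mostly with a low value. They report only what shows in the picture. A call takes as long as a camera call. They do not tell look-alikes from the thing itself.
- manip.find_in(thing, camera): "box" ([left, top, right, bottom] in pixels, round what is visible of it).
- manip.trace(thing, camera): "pixels" (480x640 bool, what is visible of it) and "box" ([left, top, right, bottom] in pixels, round what is visible of it).
- manip.tip_of(thing, camera): "pixel" ([column, row] in pixels: a listed point, or the origin of a listed thing).
The state is a dict: "clock": time; "joint_pos": joint angles; "joint_velocities": joint speeds; "tau": joint torques, N m; "position": TCP position; "ee_rot": TCP orientation; "ft_force": force on the tool from outside, world axes, zero at the start; "torque": the same for the moment, N m; "grip_width": opening from 0.0 (shut) to 1.0 (fully open); "grasp_force": force on a finger pad.
Only numpy, scipy, OpenCV 4.12 (cv2) and the standard library are available. Lean on these libraries where they do the work, as an engineer would, in place of code of your own. Each camera call takes 0.05 s, during which the arm holds its last target. There are 200 camera calls.

### The job

Pour the three silver beads from the brass scoop through the funnel into the round well of the wooden tray beneath it, and stand the empty scoop upright on the bench again. Then draw the tray out from under the funnel without tipping it and finish holding it in the gripper, level and still, with the beads in their well over the middle of the square black pad, about 10 cm above the bench. Do not let go of the tray at the end, and leave the other tools and containers where they are.

Things in the scene. Friction and masses are not known exactly. Their poses are not given: they have to be found in the camera images.
- stand: fixed steel funnel stand; origin on the bench under the funnel's vertical axis. Spout 41 mm outside, 36 mm inside diameter, from 60 mm down to 22 mm above the bench. An 8 mm arm at 112 mm height runs along the stand's +x to a 14 mm post 105 mm from the axis, 122 mm tall, on a foot plate (x 85 to 145 mm, 120 mm wide, 12 mm high). Its -x side is free.
- funnel_mouth (a point): centre of the funnel's mouth, level with the rim, 120 mm above the bench; mouth 96 mm outside, 91 mm inside diameter, coning down to the spout at 60 mm height
- tray: loose dark wooden bead tray, 130 to 240 g, on the bench with its well under the spout, its x about along the stand's. Origin on its underside, under the handle. Plate 66 mm wide, 4 mm thick, x -100 to +140 mm; block 16 mm high at x -97 to -52 mm. Nearly in balance about the handle. Draw it out along its own -x, about 90 mm, on or barely off the bench, before lifting.
- tray_handle (a point): point in the tray's flat upright handle, 45 mm above the underside over the tray's origin. Handle 40 mm along the tray's x, 12 mm thick along y, top 62 mm above the underside; pinch it across y from above
- tray_well (a point): centre of the well's floor, at tray x = +110 mm, 4 mm above the underside. Round well 38 mm inside, 44 mm outside diameter, rim 6 mm above the floor. Beads in it reach 18 mm above the tray's underside, 4 mm below the spout
- scoop: loose brass bead scoop with dark wooden handle, 100 to 190 g; origin on its underside. Trough x -41 to +41 mm, 50 mm wide outside, 46 mm inside, side and back walls 28 mm high, open at +x. Its floor slopes down 8 degrees from the open lip to the back, so when level the beads stay at the back; lip-down by about 35 to 40 degrees they roll out.
- scoop_handle (a point): point in the scoop's flat upright handle behind the back wall, at scoop x = -58 mm, 56 mm above the underside. Handle 34 mm along x, 12 mm thick along y, from the bench to 75 mm height; pinch it across y from above
- scoop_lip (a point): middle of the scoop's open lip at floor height, 16.5 mm above the underside, 40 mm ahead of the origin along the scoop's x
- pad: fixed square black rubber viewing pad, 130 x 130 mm, 4 mm thick, flat on the bench; origin at the centre of its underside
- bead0_center (a point): centre of a silver bead, a polished metal ball 14 mm in diameter, 15 g, slippery and rolling easily; the three beads start in a row at the back of the scoop
- bead1_center (a point): centre of a silver bead, a polished metal ball 14 mm in diameter, 15 g, slippery and rolling easily; the three beads start in a row at the back of the scoop
- bead2_center (a point): centre of a silver bead, a polished metal ball 14 mm in diameter, 15 g, slippery and rolling easily; the three beads start in a row at the back of the scoop
- jar: white closed plastic jar, 54 mm across, 65 mm tall; bystander, origin at the centre of its underside
- dish: steel bowl, 90 mm across, 30 mm tall; bystander, origin at the centre of its underside
- burnisher: burnishing tool with a wooden handle, 190 mm long, lying flat, its length along its x; bystander, origin under its length
- hammer: small hammer, 220 mm long, lying flat, its length along its x; bystander, origin under its length
- pin: wooden bench block, 110 x 50 x 30 mm; bystander, origin at the centre of its underside
- pliers: black-handled pliers, 115 mm long, 12 mm high, lying along their x; bystander, origin under its jaw pivot
There are look-alikes about, which are no part of the job. There is more than one size of the scoop; the one meant has the size given above.

How it is judged:
By the outcome, as a careful person would: the job done as asked, in the order asked, and still so for the second after the job is handed in, while the arm keeps its last pose, push and grip.
It also fails if it takes over 72 s, if anything falls off the work surface, if the arm or the gripper's body presses on something with over 40 N, if the wrist force passes 120 N, or if a joint passes its speed limit or range.

## Working session

There is one attempt and no reset: what is moved stays moved. The work goes in short steps, Python scripts to look and compute and a shell command to move; the robot and the scene stay as the last step left them, time stands still between calls to the robot, and variables do not carry over. Pictures are saved under pics/ and viewed, at most 10 in all, crops included, and the job is handed in when it is done.

```bash
mkdir -p pics
cat > h.py <<'E'
import numpy as np, cv2
from scipy.spatial.transform import Rotation as R
from workcell import manip
def ray(cam,px):
    c=manip.get_calibration(cam); d=np.array([(px[0]-c['cx'])/c['fx'],-(px[1]-c['cy'])/c['fy'],-1.])
    return np.array(c['xyz']),R.from_quat(c['orientation']).apply(d)
def at_z(cam,px,z):
    o,d=ray(cam,px); return o+d*(z-o[2])/d[2]
def at_depth(cam,px,dep):
    o,d=ray(cam,px); return o+d*dep
def cloud(cam,dep):
    c=manip.get_calibration(cam); v,u=np.mgrid[:480,:640]
    d=np.stack([(u-c['cx'])/c['fx'],-(v-c['cy'])/c['fy'],-np.ones(u.shape)],-1)*dep[...,None]
    return R.from_quat(c['orientation']).apply(d.reshape(-1,3)).reshape(480,640,3)+np.array(c['xyz'])
E
python3 - <<'E'
from h import *
ims=[]
for c in ('scene','top'):
    im,d=manip.camera(c); cv2.imwrite(f'pics/{c}0.png',im[...,::-1]); np.save(f'{c}0.npy',d)
    print(c,manip.get_calibration(c))
    for t in ['scoop','scoop_handle','scoop_lip','tray_handle','tray_well','stand','funnel_mouth','pad','bead0_center','tray']:
        for r in manip.tip_of(t,c)[:4]:
            z={'scoop_handle':.056,'scoop_lip':.0165,'tray_handle':.045,'tray_well':.004,'funnel_mouth':.12,'bead0_center':.028}.get(t,0)
            print(t,round(r['p'],2),np.round(r['pixel']),at_z(c,r['pixel'],z).round(3))
print(manip.get_obs())
E
```

```text
scene {'fx': 523.5630585556414, 'fy': 523.5630585556414, 'cx': 318.8660298295405, 'cy': 228.7153319411366, 'xyz': array([ 1.02379378, -0.62773289,  1.21992456]), 'orientation': array([0.27871808, 0.10242776, 0.30793661, 0.90388043])}
scoop 0.64 [391. 197.] [0.594 0.243 0.   ]
scoop 0.59 [355. 220.] [0.559 0.111 0.   ]
scoop 0.52 [392. 232.] [0.667 0.14  0.   ]
scoop 0.16 [383. 170.] [0.518 0.317 0.   ]
scoop_handle 0.86 [379. 237.] [0.664 0.071 0.056]
scoop_handle 0.69 [385. 169.] [0.543 0.279 0.056]
scoop_handle 0.53 [354. 202.] [0.542 0.128 0.056]
scoop_lip 0.86 [398. 227.] [0.673 0.155 0.016]
scoop_lip 0.79 [394. 200.] [0.614 0.227 0.016]
scoop_lip 0.51 [351. 226.] [0.569 0.078 0.016]
scoop_lip 0.25 [438. 217.] [0.744 0.251 0.016]
tray_handle 0.91 [322. 251.] [ 0.567 -0.05   0.045]
tray_well 0.64 [358. 275.] [ 0.673 -0.031  0.004]
stand 0.18 [322. 261.] [ 0.567 -0.055  0.   ]
funnel_mouth 0.84 [366. 255.] [ 0.687 -0.03   0.12 ]
pad 0.7 [260. 311.] [ 0.532 -0.269  0.   ]
tray 0.8 [322. 260.] [ 0.566 -0.051  0.   ]
top {'fx': 615.8801306435183, 'fy': 615.8801306435183, 'cx': 329.354
[... 1210 characters left out ...]
906,  0.33216103, -0.06473243,  1.46008661,  0.02162437,
        1.34988506, -0.0885005 ]), 'joint_velocities': array([ 7.69260796e-04, -9.13569582e-05, -1.09889052e-04, -2.05245567e-04,
        1.84493594e-04, -2.14387167e-03,  2.99893298e-04]), 'tau': array([ 1.15855419e-03, -6.25252533e+01,  4.98444715e-02, -3.91819739e+01,
        1.65945076e-02,  2.19247471e-03,  1.68197727e-05]), 'position': array([0.2535616 , 0.57129191, 0.22356837]), 'ee_rot': array([2.07349114e-01, 9.78267008e-01, 7.70097949e-05, 1.14813322e-05]), 'ft_force': array([ 0.77905175, -0.14383989, -0.04623804]), 'torque': array([-0.0077285 ,  0.05420602, -0.02466578]), 'grasp_force': 0.0, 'grip_width': 1.0002253047923522}
```

Run:
```python
import cv2,numpy as np
a=cv2.imread('pics/top0.png')[140:340,120:500]; a=cv2.resize(a,(800,421),interpolation=3)
cv2.imwrite('pics/topc.png',a)
b=cv2.imread('pics/scene0.png')[130:290,290:490]; cv2.imwrite('pics/scenec.png',cv2.resize(b,(750,600),interpolation=3))
```

```text
(no output)
```

View pics/topc.png

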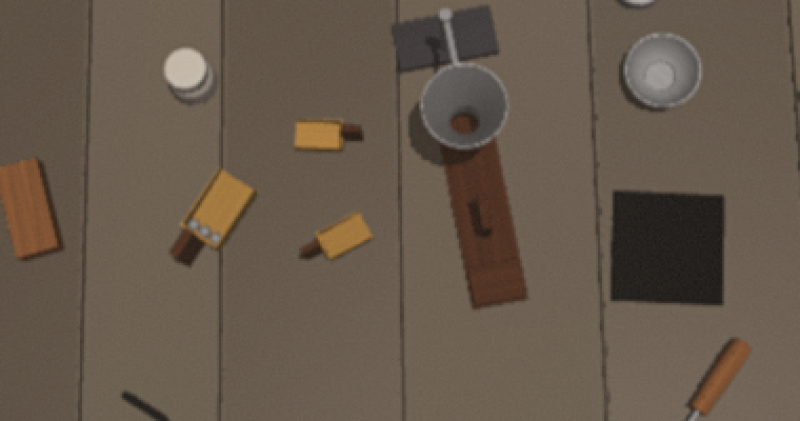

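View pics/scenec.png

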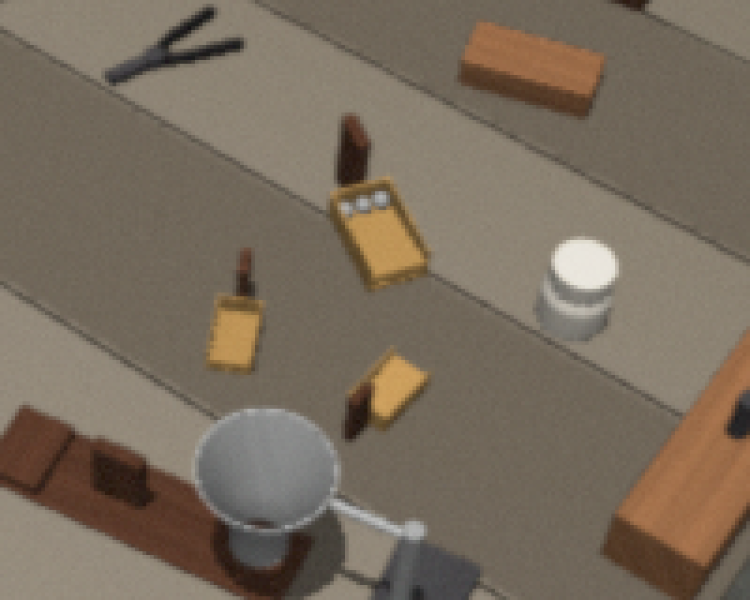

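View pics/scene0.png

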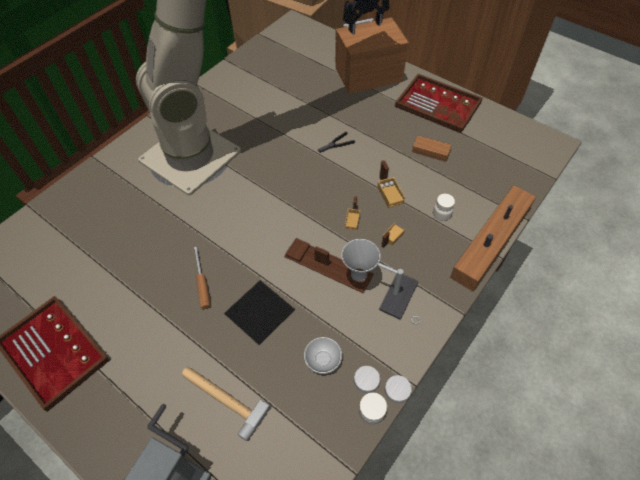

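Three scoops in the scene picture: large with beads (391,197), small (355,220), small (392,232). The large one holds the beads; I'll check its size from depth.

Run:
```python
from h import *
for c in ('scene','top'):
    P=cloud(c,np.load(f'{c}0.npy')); im=cv2.imread(f'pics/{c}0.png').astype(int)
    def sel(ctr,r,z0,z1): 
        m=(np.hypot(P[...,0]-ctr[0],P[...,1]-ctr[1])<r)&(P[...,2]>z0)&(P[...,2]<z1); return P[m]
    def rect(n,p):
        if len(p)<5: print(c,n,len(p)); return
        (a,b),s,ang=cv2.minAreaRect((p[:,:2]*1000).astype(np.float32)); print(c,n,len(p),'ctr',round(a,1),round(b,1),'size',np.round(s,1),'ang',round(ang,1),'z',np.percentile(p[:,2],[5,50,95]).round(4),'mean',p.mean(0).round(4))
    rect('scoophandle',sel((.54,.28),.035,.066,.09))
    rect('scoop',sel((.585,.25),.06,.01,.034))
    rect('trayhandle',sel((.567,-.052),.03,.052,.075))
    f=sel((.68,-.037),.06,.114,.13); rect('rim',f)
    if len(f)>5:
        A=np.c_[2*f[:,:2],np.ones(len(f))]; s=np.linalg.lstsq(A,(f[:,:2]**2).sum(1),rcond=None)[0]; print('circle',s[:2],np.sqrt(s[2]+s[0]**2+s[1]**2))
    rect('post',sel((.79,-.02),.05,.1,.135)); rect('foot',sel((.8,-.02),.09,.008,.018))
    rect('block',sel((.49,-.06),.05,.011,.022))
    m=(im.sum(-1)<90)&(np.hypot(P[...,0]-.53,P[...,1]+.268)<.11)&(P[...,2]<.02); rect('pad',P[m])
    print('bench z',np.median(P[(np.hypot(P[...,0]-.45,P[...,1]-.1)<.03)][:,2]))
c='top';P=cloud(c,np.load('top0.npy'))
for t in ('scoop','tray'):
  for r in manip.trace(t,'top'):
    print(t,r['p'],r['box'],r['pixels'].sum(), P[r['pixels']].mean(0).round(3), np.round(cv2.minAreaRect((P[r['pixels']][:,:2]*1000).astype(np.float32))[1]))
a=cv2.imread('pics/top0.png')[210:275,190:255]; cv2.imwrite('pics/sc.png',cv2.resize(a,(600,600),interpolation=3))
```

```text
scene scoophandle 48 ctr 539.2 278.8 size [13.3 35.1] ang 58.4 z [0.0689 0.0733 0.0785] mean [0.5399 0.2782 0.0734]
scene scoop 397 ctr 578.6 253.8 size [ 53.2 103. ] ang 56.5 z [0.0107 0.0163 0.0298] mean [0.5838 0.2514 0.0179]
scene trayhandle 84 ctr 568.5 -58.0 size [39.9 15.8] ang 4.3 z [0.0536 0.06   0.0645] mean [ 0.5689 -0.0592  0.0596]
scene rim 196 ctr 675.2 -38.0 size [93.9 96.1] ang 53.7 z [0.1145 0.1177 0.1218] mean [ 0.6741 -0.0287  0.1179]
circle [ 0.67705013 -0.03841902] 0.04610999660398586
scene post 91 ctr 763.3 -24.8 size [45.1 14.3] ang 15.6 z [0.1035 0.116  0.123 ] mean [ 0.7684 -0.0233  0.1157]
scene foot 784 ctr 778.6 -26.5 size [118.9 125.9] ang 30.4 z [0.0087 0.0118 0.0157] mean [ 0.7922 -0.0238  0.012 ]
scene block 295 ctr 502.9 -69.7 size [63.4 61.8] ang 10.1 z [0.0119 0.015  0.0192] mean [ 0.4948 -0.0714  0.0152]
scene pad 460 ctr 531.9 -269.8 size [122.6 123.7] ang 86.0 z [-0.0001  0.0038  0.0079] mean [ 0.5354 -0.271   0.0038]
bench z -0.0005276067847166388
top scoophandle 85 ctr 539.0 282.6 size [14.  32.8] ang 53.3 z [0.0687 0.0748 0.0797] mean [0.5388 
[... 489 characters left out ...]
0.766  -0.0192  0.1163]
top foot 845 ctr 799.9 -28.4 size [113.3 161.8] ang 22.1 z [0.0085 0.0122 0.0167] mean [ 0.7885 -0.0148  0.0124]
top block 422 ctr 503.0 -65.7 size [64.8 62.1] ang 7.1 z [0.0117 0.0155 0.0202] mean [ 0.4946 -0.0674  0.0157]
top pad 158 ctr 530.8 -267.0 size [124.4 122.7] ang 86.0 z [-0.0022  0.0035  0.0078] mean [ 0.5354 -0.2856  0.0034]
bench z 0.0003584643470528892
scoop 0.96 [265.2, 238.6, 298.3, 259.6] 434 [0.548 0.11  0.027] [300.  81.]
scoop 0.86 [202.4, 222.4, 244.1, 265.7] 775 [0.579 0.254 0.027] [415. 117.]
scoop 0.62 [259.9, 198.1, 292.3, 212.6] 415 [0.671 0.127 0.022] [428.  76.]
tray 0.68 [327.3, 192.9, 372.9, 282.9] 2285 [ 0.568 -0.054  0.013] [393.  87.]
```

View pics/sc.png

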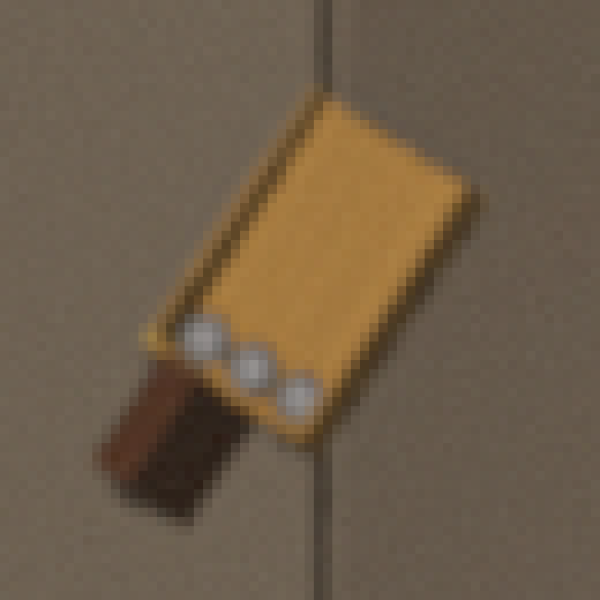

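The picture shows the big scoop with three beads at its back (190–310, 330–400 in the crop), trough at upper right. It measures about 53 x 103 mm overall with a 34 x 13 mm handle, so it is the one meant. The two small ones at top-camera (287,250) and (271,205) are look-alikes.

```bash
python3 -m pendant '[[-1.2,-0.5,0.2,0,0,0.4,0],[-2.4,-1,0.5,0,0,0.8,0],[-3.6,-1.5,0.9,0,0,1.2,0],[-4.8,-2,1.3,0,0,1.2,0],[-6,-2.5,1.6,0,0,1.2,0],[-7,-2.8,1.8,0,0,1.2,0],[-7.56,-2.99,1.9,0,0,1.2,0],[-7.56,-2.99,1.9,0,0,1.2,0],[-7.56,-2.99,1.9,0,0,1.2,0],[-7.56,-2.99,1.9,0,0,1.2,0]]' 60
python3 - <<'E'
from h import *
o=manip.get_obs(); print(o['position'],R.from_quat(o['ee_rot']).as_matrix().round(3),o['joint_pos'],o['clock'])
E
```

```text
clock: 2.45
position: [0.5375, 0.2828, 0.1288]
ee_rot: [0.287, 0.958, 0.0, -0.0]
ft_force: [0.4, -0.5, -0.2]
grip_width: 0.502
grasp_force: 0.0
[0.53753241 0.28282665 0.12880037] [[-0.835  0.551 -0.   ]
 [ 0.551  0.835  0.001]
 [ 0.001  0.001 -1.   ]] [-0.69182077  0.3591053   0.16441096  1.63689467 -0.06387955  1.15039523
  0.47609458] 2.45
```

```bash
python3 -m pendant '[[0,0,0.4,0,0,0,0],[0,0,0.8,0,0,0,0],[0,0,1.2,0,0,0,0],[0,0,1.45,0,0,0,0],[0,0,1.55,0,0,0,0],[0,0,1.55,0,0,0,-1],[0,0,1.55,0,0,0,-1],[0,0,1.55,0,0,0,-1],[0,0,1.55,0,0,0,-1],[0,0,1.55,0,0,0,-1]]' 60
python3 - <<'E'
from h import *
o=manip.get_obs(); print(o['ft_force'],o['torque'],o['joint_pos'])
E
```

```text
clock: 3.7
position: [0.5388, 0.2816, 0.0519]
ee_rot: [0.289, 0.957, 0.001, 0.0]
ft_force: [-2.2, 0.1, 6.2]
grip_width: 0.123
grasp_force: 59.6
[-2.23796976  0.12736013  6.17740109] [-0.04509973  0.33819201 -0.02704812] [-0.68155939  0.44202645  0.15588705  1.70013271 -0.07909537  1.00430312
  0.48744693]
```

```bash
python3 -m pendant '[[0,0,-0.2,0,0,0,-1],[0,0,-0.6,0,0,0,-1],[0,0,-1.1,0,-0.3,0,-1],[0,0,-1.6,0,-0.6,0,-1],[0,0,-2.1,0,-1,0,-1],[0,0,-2.6,0,-1,0,-1],[0,0,-2.9,0,-1,0,-1],[0,0,-3.1,0,-1,0,-1],[0,0,-3.2,0,-1,0,-1],[0,0,-3.2,0,-1,0,-1]]' 60
cat >> h.py <<'E'
def tool(pos,head,pitch,roll=0):  # heading of -tool x; pitch lip-down, deg
    Rz=R.from_euler('z',head,degrees=True); base=R.from_matrix(np.array([[-1,0,0],[0,1,0],[0,0,-1]]).T)
    return np.array(pos),Rz*base*R.from_euler('y',pitch,degrees=True)
def row(a,b):  # row from commanded pose a to b
    p=a[1].inv().apply(b[0]-a[0])/.05; r=np.degrees((a[1].inv()*b[1]).as_rotvec())/8
    return np.r_[p,r].round(2).tolist()
E
python3 - <<'E'
from h import *
o=manip.get_obs(); print(o['position'],o['ft_force'],o['torque'])
a=tool([.539,.2805,.2111],-33.5,-8)
print(row(tool([.539,.2805,.0511],-33.5,0),a), R.from_quat(o['ee_rot']).as_matrix().round(3), a[1].as_matrix().round(3))
c=np.array([.677,-.037]); 
def pour(h,z,psi,th): 
    u=np.array([np.cos(np.radians(psi)),np.sin(np.radians(psi))]); return tool([*(c+u*h),z],psi,th)
psi=-4
b=tool([.55,.13,.22],-20,-8); g=pour(-125,.0,0,0)
print('1',row(a,b)); b2=pour(-.125,.215,psi,-8); print('2',b2[0],row(b,b2))
prev=b2
for h,z,th in [(-.106,.201,10),(-.095,.208,20),(-.0825,.216,30),(-.071,.2225,38),(-.065,.226,42)]:
    print(th,row(b2,pour(h,z,psi,th)),pour(h,z,psi,th)[0].round(3))
E
```

```text
clock: 4.95
position: [0.5384, 0.2811, 0.2107]
ee_rot: [0.288, 0.955, -0.02, 0.067]
ft_force: [-0.5, 0.3, -1.8]
grip_width: 0.121
grasp_force: 58.7
[0.53840723 0.28105894 0.21068052] [-0.51396531  0.25008626 -1.77876172] [ 0.15205872  0.19673111 -0.04531719]
[0.0, 0.0, -3.2, 0.0, -1.0, 0.0] [[-0.825  0.553  0.116]
 [ 0.547  0.833 -0.077]
 [-0.139 -0.    -0.99 ]] [[-0.826  0.552  0.116]
 [ 0.547  0.834 -0.077]
 [-0.139  0.    -0.99 ]]
1 [-1.85, -2.39, 0.08, -0.23, 0.0, -1.67]
2 [ 0.55230449 -0.02828044  0.215     ] [-1.1, -2.96, 0.26, -0.28, -0.0, -1.98]
10 [-0.34, 0.0, 0.33, 0.0, 2.25, -0.0] [ 0.571 -0.03   0.201]
20 [-0.57, 0.0, 0.22, 0.0, 3.5, 0.0] [ 0.582 -0.03   0.208]
30 [-0.84, 0.0, 0.1, 0.0, 4.75, -0.0] [ 0.595 -0.031  0.216]
38 [-1.09, 0.0, 0.0, 0.0, 5.75, -0.0] [ 0.606 -0.032  0.222]
42 [-1.22, 0.0, -0.05, 0.0, 6.25, -0.0] [ 0.612 -0.032  0.226]
```

```bash
python3 -m pendant '[[-0.09,-0.12,0,-0.01,0,-0.08,-1],[-0.28,-0.36,0.01,-0.03,0,-0.25,-1],[-0.5,-0.65,0.02,-0.06,0,-0.45,-1],[-0.74,-0.96,0.03,-0.09,0,-0.67,-1],[-0.98,-1.27,0.04,-0.12,0,-0.88,-1],[-1.22,-1.58,0.05,-0.15,0,-1.1,-1],[-1.46,-1.89,0.06,-0.18,0,-1.32,-1],[-1.67,-2.15,0.07,-0.21,0,-1.5,-1],[-1.8,-2.32,0.08,-0.22,0,-1.62,-1],[-1.85,-2.39,0.08,-0.23,0,-1.67,-1]]' 60
python3 -m pendant '[[-0.06,-0.15,0.01,-0.01,0,-0.1,-1],[-0.17,-0.45,0.04,-0.04,0,-0.3,-1],[-0.3,-0.8,0.07,-0.08,0,-0.53,-1],[-0.45,-1.2,0.1,-0.11,0,-0.8,-1],[-0.6,-1.6,0.14,-0.15,0,-1.07,-1],[-0.74,-2,0.18,-0.19,0,-1.34,-1],[-0.88,-2.37,0.21,-0.22,0,-1.58,-1],[-1,-2.7,0.24,-0.26,0,-1.81,-1],[-1.07,-2.88,0.25,-0.27,0,-1.93,-1],[-1.1,-2.96,0.26,-0.28,0,-1.98,-1]]' 60
python3 - <<'E'
from h import *
o=manip.get_obs(); print(o['position'],R.from_quat(o['ee_rot']).as_matrix().round(3),o['joint_pos'])
ims=[]
for c in ('top','scene'):
    im,d=manip.camera(c); np.save(f'{c}1.npy',d); ims.append(im)
    for t in ('scoop_lip','bead0_center','funnel_mouth'):
        for r in manip.tip_of(t,c)[:3]: print(c,t,round(r['p'],2),np.round(r['pixel']),at_z(c,r['pixel'],{'s':.195,'b':.2,'f':.12}[t[0]]).round(3))
cv2.imwrite('pics/b.png',np.hstack([cv2.resize(ims[0][150:290,270:410],(400,400)),cv2.resize(ims[1][160:300,280:420],(400,400))])[...,::-1])
E
```

```text
clock: 6.2
position: [0.5491, 0.1299, 0.2197]
ee_rot: [0.174, 0.982, -0.013, 0.068]
ft_force: [-0.6, -0.6, -1.1]
grip_width: 0.121
grasp_force: 58.7
clock: 7.45
position: [0.5513, -0.028, 0.2147]
ee_rot: [0.035, 0.997, -0.003, 0.07]
ft_force: [0.3, 0.1, -1.1]
grip_width: 0.122
grasp_force: 58.7
[ 0.55127257 -0.02803416  0.21471471] [[-0.988  0.07   0.139]
 [ 0.07   0.998 -0.01 ]
 [-0.139 -0.    -0.99 ]] [-0.41542133  0.06109246  0.39125067  1.81326521 -0.01043075  1.13319295
  1.4775874 ]
top scoop_lip 0.62 [264. 199.] [0.637 0.13  0.195]
top scoop_lip 0.5 [343. 192.] [ 0.649 -0.04   0.195]
top bead0_center 0.67 [450. 335.] [ 0.337 -0.254  0.2  ]
top funnel_mouth 0.77 [336. 192.] [ 0.67  -0.025  0.12 ]
top funnel_mouth 0.75 [343. 192.] [ 0.67  -0.042  0.12 ]
scene scoop_lip 0.86 [354. 231.] [ 0.649 -0.033  0.195]
scene scoop_lip 0.85 [399. 227.] [0.728 0.04  0.195]
scene scoop_lip 0.65 [350. 226.] [ 0.635 -0.027  0.195]
scene funnel_mouth 0.67 [363. 252.] [ 0.676 -0.029  0.12 ]
scene funnel_mouth 0.55 [431. 152.] [0.638 0.361 0.12 ]
```

View pics/b.png

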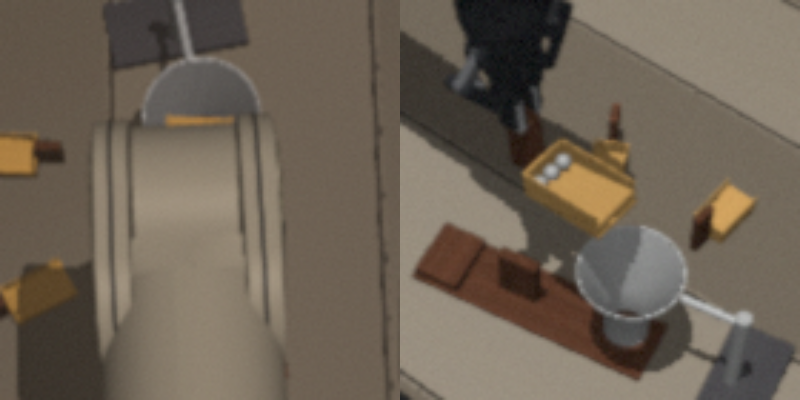

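Left: lip (200,117) sits over the funnel mouth, in line with its axis; right: three beads still at the scoop's back (555,168). Pouring slowly.

```bash
python3 -m pendant '[[-0.08,0,0.08,0,0.5,0,-1],[-0.2,0,0.2,0,1.2,0,-1],[-0.3,0,0.3,0,2,0,-1],[-0.37,0,0.31,0,2.4,0,-1],[-0.44,0,0.28,0,2.8,0,-1],[-0.52,0,0.25,0,3.2,0,-1],[-0.6,0,0.21,0,3.6,0,-1],[-0.68,0,0.17,0,4,0,-1],[-0.76,0,0.14,0,4.4,0,-1],[-0.84,0,0.1,0,4.75,0,-1]]' 60
python3 - <<'E'
from h import *
psi=np.radians(-4);c=np.array([.677,-.037]);u=np.array([np.cos(psi),np.sin(psi)])
f=lambda h,z,t:tool([*(c+u*h),z],-4,t)
for h,z,t in [(-.071,.2225,38),(-.065,.226,42)]: print(row(f(-.0825,.216,30),f(h,z,t)))
E
```

```text
clock: 9.1
position: [0.594, -0.0302, 0.2154]
ee_rot: [0.034, 0.965, 0.009, -0.259]
ft_force: [0.1, 0.5, -2.0]
grip_width: 0.12
grasp_force: 58.9
[-0.13, -0.0, -0.23, -0.0, 1.0, 0.0]
[-0.2, -0.0, -0.35, -0.0, 1.5, 0.0]
```

```bash
python3 -m pendant '[[-0.04,0,-0.07,0,0.3,0,-1],[-0.08,0,-0.14,0,0.6,0,-1],[-0.13,0,-0.23,0,1,0,-1],[-0.17,0,-0.29,0,1.25,0,-1],[-0.2,0,-0.35,0,1.5,0,-1],[-0.2,0,-0.35,0,1.5,0,-1],[-0.2,0,-0.35,0,1.5,0,-1],[-0.2,0,-0.35,0,1.5,0,-1],[-0.2,0,-0.35,0,1.5,0,-1],[-0.2,0,-0.35,0,1.5,0,-1]]' 60
python3 - <<'E'
from h import *
o=manip.get_obs(); print(o['joint_pos'],o['ft_force'])
ims=[manip.camera(c)[0] for c in ('top','scene')]
cv2.imwrite('pics/c.png',np.hstack([cv2.resize(ims[0][150:290,270:410],(400,400)),cv2.resize(ims[1][190:300,310:420],(400,400),interpolation=3)])[...,::-1])
E
```

```text
clock: 10.35
position: [0.6108, -0.0179, 0.2682]
ee_rot: [0.036, 0.964, 0.031, -0.262]
ft_force: [1.0, 0.9, -5.5]
grip_width: 0.122
grasp_force: 61.4
[-0.17254435  0.74405075  0.35955496  0.90927635 -0.26809905  2.05630451
  1.59814943] [ 0.95773879  0.86712064 -5.46924131]
```

View pics/c.png

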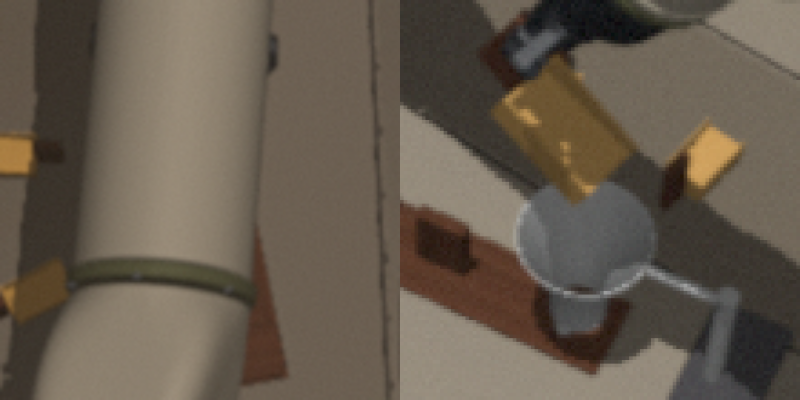

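The scoop is empty (right half, no silver in it); the arm reached a wrist limit at about 31°, just as the beads were out. Levelling and backing off.

Run:
```python
from h import *
psi=np.radians(-4);c=np.array([.677,-.037]);u=np.array([np.cos(psi),np.sin(psi)])
f=lambda h,z,t:tool([*(c+u*h),z],-4,t)
for h,z,t in [(-.08,.25,30),(-.10,.25,15),(-.125,.23,0)]: print(row(f(-.065,.226,42),f(h,z,t)))
```

```text
[0.54, -0.0, -0.16, 0.0, -1.5, -0.0]
[0.84, -0.0, 0.11, 0.0, -3.38, 0.0]
[0.95, -0.0, 0.74, 0.0, -5.25, 0.0]
```

```bash
python3 -m pendant '[[0.54,0,-0.16,0,-1.5,0,-1],[0.54,0,-0.16,0,-1.5,0,-1],[0.54,0,-0.16,0,-1.5,0,-1],[0.7,0,-0.02,0,-2.4,0,-1],[0.84,0,0.11,0,-3.38,0,-1],[0.88,0,0.4,0,-4.2,0,-1],[0.95,0,0.74,0,-5.25,0,-1],[0.95,0,0.74,0,-5.25,0,-1],[0.95,0,0.74,0,-5.25,0,-1],[0.95,0,0.74,0,-5.25,0,-1]]' 60
python3 - <<'E'
from h import *
o=manip.get_obs(); print(o['position'],R.from_quat(o['ee_rot']).as_matrix().round(3),o['joint_pos'],o['ft_force'])
im,d=manip.camera('scene'); cv2.imwrite('pics/d0.png',im[...,::-1])
for c in ['scene']:
  for r in manip.tip_of('bead0_center',c): print(c,round(r['p'],2),np.round(r['pixel']),at_z(c,r['pixel'],.011).round(3))
cv2.imwrite('pics/d.png',cv2.resize(im[210:300,310:430],(800,600),interpolation=3)[...,::-1])
E
```

```text
clock: 11.7
position: [0.5534, -0.0248, 0.2671]
ee_rot: [0.055, 0.993, 0.002, 0.106]
ft_force: [0.2, 0.4, -1.1]
grip_width: 0.123
grasp_force: 61.5
[ 0.55343341 -0.02484391  0.26710203] [[-0.971  0.109  0.212]
 [ 0.11   0.994 -0.008]
 [-0.211  0.015 -0.977]] [-0.44253255 -0.02740803  0.38887503  1.79403036  0.03246373  1.16067634
  1.39768389] [ 0.18318919  0.39922874 -1.12554393]
```

View pics/d.png

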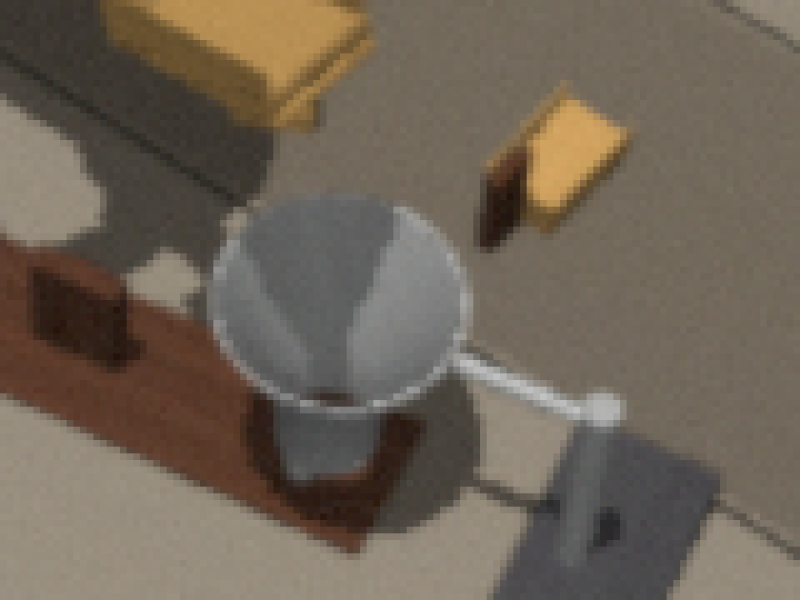

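Run:
```python
from h import *
im=cv2.imread('pics/d0.png'); hsv=cv2.cvtColor(im,cv2.COLOR_BGR2HSV)
for y in range(190,226,3): print(y,' '.join(f'{hsv[y,x,1]:3d}/{hsv[y,x,2]:3d}' for x in range(316,372,4)))
a=cv2.imread('pics/scene0.png');h2=cv2.cvtColor(a,cv2.COLOR_BGR2HSV); print('beads ref',h2[186,384],h2[184,391])
```

```text
190  53/106  24/ 32  17/ 77 130/ 61  53/111  52/113  51/115  54/114  53/115  49/115  49/115  55/116  49/115  50/117
193  47/ 70 119/ 43 119/ 43 149/ 58  54/103  53/115  51/116  55/115  52/117  51/114  50/112  52/112  54/117  54/114
196  49/ 62  81/ 47 147/ 40 151/ 54  64/ 96  59/121 120/147  59/116  55/115  55/115 100/110  51/115  54/114  49/114
199  37/ 62  55/ 51 150/ 39 156/ 49 109/ 75 140/135 136/109 131/113  66/123  52/112 103/ 82  53/111  51/114  51/114
202  55/ 60  48/ 58 148/ 43 136/ 62 139/138 139/119 137/117 140/104 141/107 119/129  96/ 80  54/113  52/113  53/115
205  48/ 64  43/ 60 132/ 52 143/136 140/120 137/121 138/181 139/172 139/119 141/103 136/109  64/123  54/118  53/116
208  48/ 59  53/ 58 125/104 137/145 139/119 137/180 138/185 136/185 136/185 138/176 142/117 134/105  84/121  49/114
211  33/ 62  44/ 58  72/ 67 145/104 142/151 139/181 140/182 138/183 135/185 139/183 138/183 138/176 117/120  48/116
214  47/ 60  48/ 59  45/ 62 140/104 142/104 135/130 142/180 137/183 139/184 136/184 138/185 140/179 133/117  53/115
217  57/ 63  49/ 63  59/ 61  95/ 75 148/ 98 136/105 134/110 139/176 140/182 139/184 140/184 135/128 135/145  54/114
220  45/ 62  47/ 60  59/ 61  51/ 60  75/ 65 147/104 140/106 135/104 134/147 140/184 140/131 137/164  58/114  54/114
223  49/ 62  48/ 58  48/ 64  43/ 59  55/ 65  53/ 58 113/ 90 140/100 136/103 139/147 138/165  64/116  52/113  53/115
beads ref [ 16  82 152] [ 30   2 136]
```

Run:
```python
from h import *
o=manip.get_obs(); a=(o['position'],R.from_quat(o['ee_rot']))
print(o['position'],row(a,tool([.539,.281,.15],-33.5,0)))
```

```text
[ 0.55306525 -0.02481107  0.26665921] [1.43, 6.01, 2.17, 0.47, 1.47, 3.38]
```

```bash
python3 -m pendant '[[0.15,0.6,0.1,0.05,0.15,0.34,-1],[0.3,1.4,0.2,0.1,0.3,0.8,-1],[0.55,2.3,0.6,0.2,0.55,1.3,-1],[0.8,3.2,1,0.25,0.8,1.8,-1],[1,4.1,1.4,0.32,1,2.3,-1],[1.2,5,1.8,0.4,1.25,2.8,-1],[1.35,5.7,2.05,0.45,1.4,3.2,-1],[1.43,6.01,2.17,0.47,1.47,3.38,-1],[1.43,6.01,2.17,0.47,1.47,3.38,-1],[1.43,6.01,2.17,0.47,1.47,3.38,-1]]' 60
python3 - <<'E'
from h import *
o=manip.get_obs(); a=(o['position'],R.from_quat(o['ee_rot']))
print(o['position'],row(a,tool([.539,.281,.0525],-33.5,0)))
E
```

```text
clock: 13.05
position: [0.5386, 0.2802, 0.1503]
ee_rot: [0.288, 0.958, 0.0, 0.0]
ft_force: [0.4, 0.1, -0.7]
grip_width: 0.12
grasp_force: 61.4
[0.53864657 0.28015934 0.15027907] [0.0, 0.02, 1.96, 0.0, 0.0, 0.0]
```

```bash
python3 -m pendant '[[0,0,0.3,0,0,0,-1],[0,0,0.7,0,0,0,-1],[0,0,1.1,0,0,0,-1],[0,0,1.5,0,0,0,-1],[0,0,1.75,0,0,0,-1],[0,0,1.85,0,0,0,-1],[0,0,1.9,0,0,0,-1],[0,0,1.93,0,0,0,-1],[0,0,1.95,0,0,0,-1],[0,0,1.95,0,0,0,-1]]' 60
```

```text
clock: 14.3
position: [0.5379, 0.2813, 0.0527]
ee_rot: [0.288, 0.958, 0.001, -0.0]
ft_force: [1.3, 0.2, -1.5]
grip_width: 0.123
grasp_force: 61.4
```

```bash
python3 -m pendant '[[0,0,0.02,0,0,0,-1],[0,0,0.03,0,0,0,-1],[0,0,0.03,0,0,0,-0.5],[0,0,0.03,0,0,0,-0.2],[0,0,0.03,0,0,0,-0.2],[0,0,-0.2,0,0,0,-0.2],[0,0,-0.6,0,0,0,-0.2],[0,0,-1.2,0,0,0,-0.2],[0,0,-2,0,0,0,-0.2],[0,0,-2.8,0,0,0,-0.2]]' 60
python3 - <<'E'
from h import *
o=manip.get_obs(); a=(o['position'],R.from_quat(o['ee_rot']))
# tray yaw 9: closing y along tray y: head of -tool x = 9
print(row(a,tool([.568,-.0565,.15],9,0)),o['joint_pos'])
P,d=manip.camera('top'); C=cloud('top',d)
m=(np.hypot(C[...,0]-.539,C[...,1]-.281)<.04)&(C[...,2]>.066)&(C[...,2]<.09);print(m.sum(),C[m].mean(0) if m.any() else '')
for t in ('scoop','scoop_handle','bead0_center'):
  for r in manip.tip_of(t,'scene' if 0 else 'top')[:3]: print(t,round(r['p'],2),np.round(r['pixel']))
im,d=manip.camera('scene');cv2.imwrite('pics/e0.png',im[...,::-1]); C=cloud('scene',d)
m=(np.hypot(C[...,0]-.539,C[...,1]-.281)<.04)&(C[...,2]>.066)&(C[...,2]<.09);print(m.sum(),C[m].mean(0) if m.any() else '')
m=(np.hypot(C[...,0]-.568,C[...,1]+.0565)<.04)&(C[...,2]>.052)&(C[...,2]<.075);print('tray',m.sum(),C[m].mean(0))
for t in ('bead0_center','scoop_lip','scoop_handle'):
  for r in manip.tip_of(t,'scene')[:3]: print(t,round(r['p'],2),np.round(r['pixel']))
E
```

```text
clock: 15.55
position: [0.5379, 0.281, 0.1947]
ee_rot: [0.288, 0.958, 0.001, -0.0]
ft_force: [0.6, 0.3, 0.4]
grip_width: 0.396
grasp_force: 0.0
[-4.22, -5.3, 0.89, 0.01, -0.0, -5.31] [-0.71630996  0.30633081  0.19779995  1.56401102 -0.06300973  1.27668574
  0.47772188]
17 [0.53781382 0.27679049 0.07195999]
scoop 0.96 [231. 239.]
scoop 0.86 [286. 251.]
scoop 0.79 [271. 207.]
scoop_handle 0.82 [289. 204.]
scoop_handle 0.8 [266. 256.]
scoop_handle 0.74 [343. 198.]
bead0_center 0.38 [342. 190.]
51 [0.54323169 0.27376462 0.07357772]
tray 86 [ 0.56881497 -0.05927879  0.0593641 ]
scoop_lip 0.79 [394. 203.]
scoop_lip 0.63 [351. 226.]
scoop_lip 0.59 [398. 226.]
scoop_handle 0.97 [387. 170.]
scoop_handle 0.5 [355. 200.]
scoop_handle 0.27 [323. 358.]
```

```bash
python3 -m pendant '[[-0.4,-0.5,0.1,0,0,-0.5,-0.2],[-1,-1.3,0.2,0,0,-1.3,-0.2],[-1.7,-2.1,0.35,0,0,-2.1,-0.2],[-2.4,-3,0.5,0,0,-3,-0.2],[-3.1,-3.9,0.65,0,0,-3.9,-0.2],[-3.8,-4.7,0.8,0,0,-4.7,-0.2],[-4.1,-5.15,0.87,0,0,-5.15,-0.2],[-4.22,-5.3,0.89,0,0,-5.31,-0.2],[-4.22,-5.3,0.89,0,0,-5.31,-0.2],[-4.22,-5.3,0.89,0,0,-5.31,-0.2]]' 60
python3 - <<'E'
from h import *
o=manip.get_obs(); a=(o['position'],R.from_quat(o['ee_rot']))
print(o['position'],row(a,tool([.568,-.0565,.04],9,0)),o['joint_pos'])
E
```

```text
clock: 17.2
position: [0.5677, -0.0554, 0.1474]
ee_rot: [-0.079, 0.997, 0.001, -0.0]
ft_force: [0.0, 0.5, 0.0]
grip_width: 0.402
grasp_force: 0.0
[ 0.56774431 -0.05537795  0.14741515] [-0.0, -0.03, 2.15, 0.01, -0.01, 0.01] [-0.23628664  0.26924595  0.2988387   1.72165387 -0.08654849  1.16452099
  1.81557685]
```

```bash
python3 -m pendant '[[0,0,0.4,0,0,0,-0.2],[0,0,0.9,0,0,0,-0.2],[0,0,1.4,0,0,0,-0.2],[0,-0.01,1.8,0,0,0,-0.2],[0,-0.01,2.05,0,0,0,-0.2],[0,-0.01,2.13,0,0,0,-0.2],[0,-0.01,2.13,0,0,0,-0.6],[0,-0.01,2.13,0,0,0,-1],[0,-0.01,2.13,0,0,0,-1],[0,-0.01,2.13,0,0,0,-1]]' 90
python3 - <<'E'
from h import *
o=manip.get_obs(); print(o['position'],o['ft_force'],o['torque'],R.from_quat(o['ee_rot']).as_matrix().round(3))
E
```

```text
clock: 18.45
position: [0.5684, -0.0567, 0.0419]
ee_rot: [-0.079, 0.997, 0.0, 0.0]
ft_force: [-0.6, -0.7, 4.6]
grip_width: 0.108
grasp_force: 88.7
[ 0.56843269 -0.05670454  0.04192851] [-0.5705961  -0.66341845  4.62302325] [-0.00075812  0.08648688 -0.0326364 ] [[-0.988 -0.157  0.001]
 [-0.157  0.988  0.001]
 [-0.001  0.001 -1.   ]]
```

Run:
```python
from h import *
im,d=manip.camera('top'); b,_=manip.camera('scene')
for r in manip.tip_of('bead0_center','top')[:3]+manip.tip_of('bead0_center','scene')[:3]: print(round(r['p'],2),np.round(r['pixel']))
cv2.imwrite('pics/f.png',np.hstack([cv2.resize(im[150:250,290:390],(400,400),interpolation=3),cv2.resize(b[230:300,320:390],(400,400),interpolation=3)])[...,::-1])
```

```text
0.56 [212. 180.]
```

View pics/f.png

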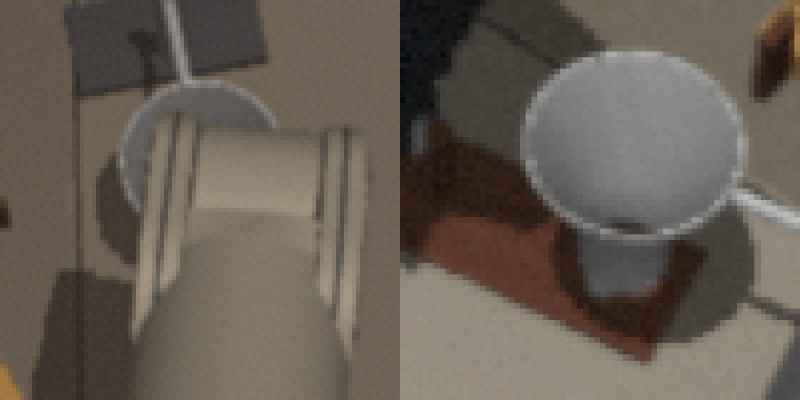

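The left view of the spout hole is covered by the arm; the right shows an empty funnel and no stray beads. Drawing out the tray, slowly.

```bash
python3 -m pendant '[[0,0,-0.01,0,0,0,-1],[0.02,0,-0.03,0,0,0,-1],[0.1,0,-0.03,0,0,0,-1],[0.22,0,-0.03,0,0,0,-1],[0.36,0,-0.03,0,0,0,-1],[0.52,0,-0.03,0,0,0,-1],[0.68,0,-0.03,0,0,0,-1],[0.82,0,-0.03,0,0,0,-1],[0.92,0,-0.03,0,0,0,-1],[0.96,0,-0.03,0,0,0,-1]]' 90
python3 -m pendant '[[0.03,0,0,0,0,0,-1],[0.12,0,0,0,0,0,-1],[0.26,0,0,0,0,0,-1],[0.42,0,0,0,0,0,-1],[0.58,0,0,0,0,0,-1],[0.74,0,0,0,0,0,-1],[0.86,0,0,0,0,0,-1],[0.95,0,0,0,0,0,-1],[1,0,0,0,0,0,-1],[1,0,0,0,0,0,-1]]' 90
python3 - <<'E'
from h import *
o=manip.get_obs(); print(o['position'],o['ft_force'],o['torque'],R.from_quat(o['ee_rot']).as_matrix().round(3),o['joint_pos'])
b,_=manip.camera('scene')
for r in manip.tip_of('bead0_center','scene')[:4]: print(round(r['p'],2),np.round(r['pixel']),at_z('scene',r['pixel'],.011).round(3))
for r in manip.tip_of('tray_well','scene')[:2]: print('well',round(r['p'],2),np.round(r['pixel']),at_z('scene',r['pixel'],.004).round(3))
cv2.imwrite('pics/g0.png',b[...,::-1]);cv2.imwrite('pics/g.png',cv2.resize(b[220:310,270:390],(800,600),interpolation=3)[...,::-1])
E
```

```text
clock: 19.9
position: [0.5203, -0.0643, 0.0428]
ee_rot: [-0.079, 0.997, 0.0, -0.0]
ft_force: [-0.7, 0.1, -2.0]
grip_width: 0.108
grasp_force: 88.0
clock: 21.15
position: [0.4711, -0.072, 0.0428]
ee_rot: [-0.079, 0.997, 0.0, -0.0]
ft_force: [-0.2, 1.1, -2.1]
grip_width: 0.11
grasp_force: 88.0
[ 0.47111561 -0.07202769  0.04281293] [-0.22458678  1.14863603 -2.09880883] [0.013346   0.04380731 0.00353597] [[-0.988 -0.157 -0.   ]
 [-0.157  0.988  0.001]
 [ 0.     0.001 -1.   ]] [-0.21692904  0.2020646   0.29779049  2.05147181 -0.07649443  0.89850554
  1.85131533]
0.59 [326. 259.] [ 0.574 -0.047  0.011]
0.54 [394. 197.] [0.606 0.24  0.011]
well 0.73 [333. 147.] [0.341 0.297 0.004]
well 0.66 [324. 262.] [ 0.576 -0.056  0.004]
```

View pics/g.png

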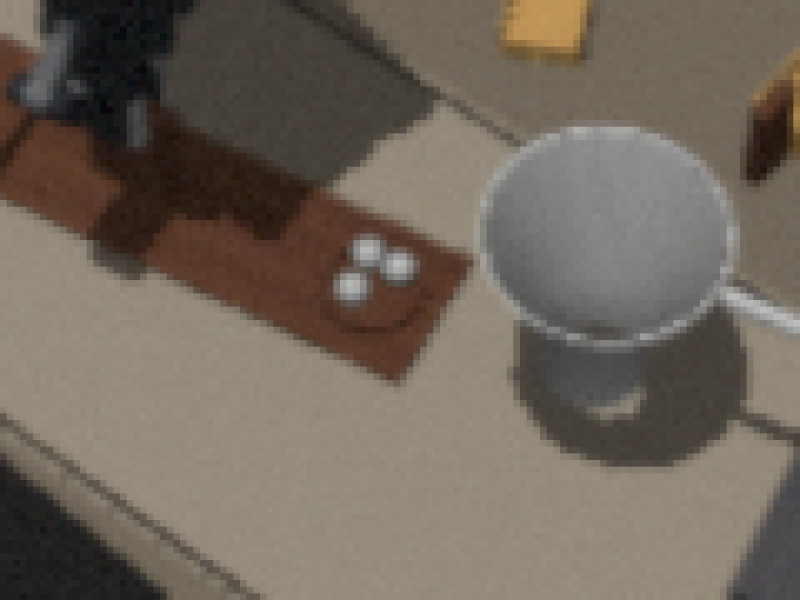

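All three beads are in the well (350–400, 250–290 in the crop), and the tray is clear of the funnel. Next is the lift and carry to the pad.

Run:
```python
from h import *
a=tool([.4711,-.072,.0428],9,0)
b=tool([.455,-.075,.10],9,0); print(row(a,b))
psi=-15;q=np.radians(psi)
t=tool([.531-.11*np.cos(q),-.268-.11*np.sin(q),.1425],psi,0); print(row(b,t),t[0])
```

```text
[0.33, -0.01, -1.14, 0.0, 0.0, 0.0]
[1.11, -3.16, -0.85, 0.0, 0.0, 3.0] [ 0.42474816 -0.23952991  0.1425    ]
```

```bash
python3 -m pendant '[[0.01,0,-0.04,0,0,0,-1],[0.04,0,-0.14,0,0,0,-1],[0.08,0,-0.28,0,0,0,-1],[0.13,0,-0.45,0,0,0,-1],[0.18,0,-0.62,0,0,0,-1],[0.23,0,-0.79,0,0,0,-1],[0.28,0,-0.95,0,0,0,-1],[0.31,0,-1.07,0,0,0,-1],[0.33,0,-1.13,0,0,0,-1],[0.33,0,-1.14,0,0,0,-1]]' 90
python3 -m pendant '[[0.02,-0.04,-0.01,0,0,0.04,-1],[0.05,-0.13,-0.04,0,0,0.13,-1],[0.1,-0.28,-0.08,0,0,0.27,-1],[0.17,-0.48,-0.13,0,0,0.46,-1],[0.24,-0.7,-0.19,0,0,0.66,-1],[0.32,-0.92,-0.25,0,0,0.87,-1],[0.4,-1.14,-0.31,0,0,1.08,-1],[0.48,-1.36,-0.37,0,0,1.29,-1],[0.55,-1.58,-0.43,0,0,1.5,-1],[0.63,-1.8,-0.49,0,0,1.71,-1]]' 90
python3 - <<'E'
from h import *
o=manip.get_obs(); b=tool([.455,-.075,.10],9,0)
bt=(b[0]+b[1].apply(np.array([.63,-1.8,-.49])*.05),b[1]*R.from_rotvec([0,0,np.radians(1.71*8)]))
q=np.radians(-15); t=tool([.531-.11*np.cos(q),-.268-.11*np.sin(q),.1425],-15,0)
print(o['position'],bt[0],row(bt,t),o['joint_pos'][-1],o['ft_force'],o['torque'],R.from_quat(o['ee_rot']).as_matrix().round(3))
E
```

```text
clock: 22.55
position: [0.4548, -0.0746, 0.0999]
ee_rot: [-0.079, 0.997, 0.0, -0.0]
ft_force: [-0.3, -0.4, -2.7]
grip_width: 0.114
grasp_force: 88.0
clock: 23.8
position: [0.4378, -0.1693, 0.1244]
ee_rot: [0.041, 0.999, 0.0, -0.0]
ft_force: [-0.6, 1.3, -2.5]
grip_width: 0.111
grasp_force: 88.0
[ 0.43776876 -0.16925256  0.12440114] [ 0.43796692 -0.16881964  0.1245    ] [0.15, -1.43, -0.36, 0.0, 0.0, 1.29] 1.7905330966925708 [-0.59208869  1.26322094 -2.46875996] [-0.04726549 -0.00299458  0.00683675] [[-0.997  0.083 -0.   ]
 [ 0.083  0.997  0.001]
 [ 0.     0.001 -1.   ]]
```

```bash
python3 -m pendant '[[0.02,-0.22,-0.06,0,0,0.2,-1],[0.05,-0.44,-0.11,0,0,0.4,-1],[0.07,-0.65,-0.17,0,0,0.59,-1],[0.09,-0.85,-0.22,0,0,0.77,-1],[0.11,-1.03,-0.26,0,0,0.93,-1],[0.13,-1.18,-0.3,0,0,1.07,-1],[0.14,-1.3,-0.33,0,0,1.18,-1],[0.15,-1.38,-0.35,0,0,1.25,-1],[0.15,-1.42,-0.36,0,0,1.28,-1],[0.15,-1.43,-0.36,0,0,1.29,-1]]' 90
python3 - <<'E'
from h import *
o=manip.get_obs(); print(o['position'],R.from_quat(o['ee_rot']).as_matrix().round(3))
b,d=manip.camera('scene'); C=cloud('scene',d)
for c in ('scene','top'):
  if c=='top': manip.camera('top')
  for t,z in (('tray_well',.104),('bead0_center',.111)):
    for r in manip.tip_of(t,c)[:3]: print(c,t,round(r['p'],2),np.round(r['pixel']),at_z(c,r['pixel'],z).round(3))
m=(C[...,2]>.085)&(C[...,2]<.11)&(np.hypot(C[...,0]-.47,C[...,1]+.25)<.1); p=C[m]
A=np.c_[p[:,:2]-[.425,-.24],np.ones(len(p))]; k=np.linalg.lstsq(A,p[:,2],rcond=None)[0]; print('plane',k,len(p))
cv2.imwrite('pics/i.png',cv2.resize(b[240:360,200:360],(800,600),interpolation=3)[...,::-1])
E
```

```text
clock: 25.05
position: [0.4247, -0.2391, 0.1421]
ee_rot: [0.13, 0.991, 0.0, -0.0]
ft_force: [-0.6, 0.3, -2.5]
grip_width: 0.11
grasp_force: 88.0
[ 0.42465854 -0.23914282  0.14212141] [[-0.966  0.258 -0.   ]
 [ 0.258  0.966  0.001]
 [ 0.001  0.001 -1.   ]]
scene tray_well 0.61 [255. 291.] [ 0.528 -0.266  0.104]
scene tray_well 0.56 [395. 202.] [0.649 0.161 0.104]
scene bead0_center 0.51 [257. 288.] [ 0.532 -0.261  0.111]
top tray_well 0.95 [445. 250.] [ 0.532 -0.269  0.104]
top tray_well 0.7 [207. 257.] [0.528 0.274 0.104]
top bead0_center 0.47 [439. 252.] [ 0.526 -0.254  0.111]
plane [ 0.00075444 -0.00254096  0.10356083] 1489
```

View pics/i.png

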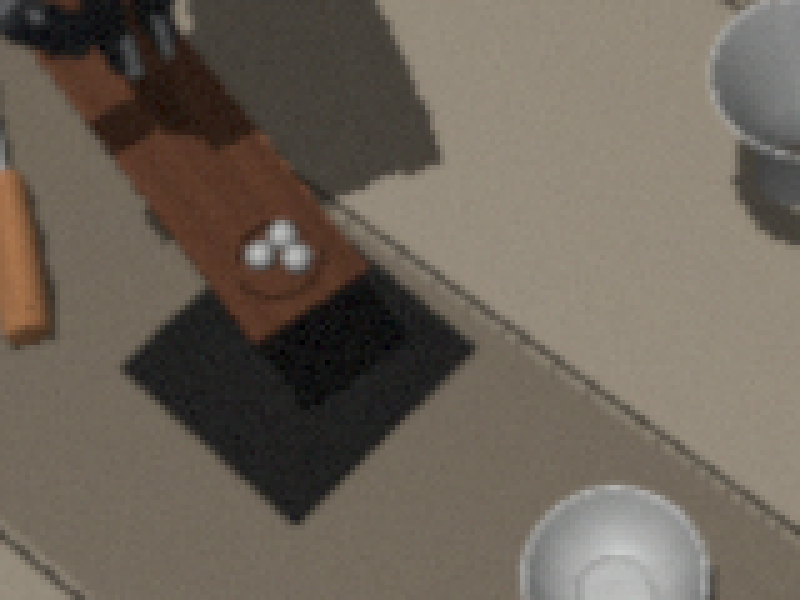

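The three beads sit in the well (275,250 in the crop) at (0.530, -0.267), over the pad centre. The tray is level, with its underside at 0.10 m. I'll let it settle and hand in.

```bash
python3 -m pendant '[[0,0,0,0,0,0,-1],[0,0,0,0,0,0,-1],[0,0,0,0,0,0,-1],[0,0,0,0,0,0,-1],[0,0,0,0,0,0,-1],[0,0,0,0,0,0,-1],[0,0,0,0,0,0,-1],[0,0,0,0,0,0,-1],[0,0,0,0,0,0,-1],[0,0,0,0,0,0,-1]]' 90
python3 -c "from workcell import manip; print(manip.hand_in())"
```

```text
clock: 26.6
position: [0.4246, -0.2392, 0.1421]
ee_rot: [0.13, 0.991, 0.0, -0.0]
ft_force: [-0.1, -1.3, -2.2]
grip_width: 0.111
grasp_force: 88.0
the job is handed in; nothing more can be done
None
```

I handed the job in at 26.6 s: all three beads are in the tray's well, the empty scoop is upright back where it started, and the gripper is holding the tray level over the middle of the pad, about 10 cm above the bench.

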